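Hold the catch pan under the filler nozzle

TASK

Get ready to purge the jar filler: swing the little round jar plate right out from under the filling nozzle, to one side, then pick up the small steel pan by its handle and hold it level under the nozzle, with the nozzle over the middle of the pan and the rim a finger's width or two below the nozzle tip. Finish while still holding the pan there, steady in the air and touching nothing but your gripper, with the plate left out of the way. Do not bump the pan against the filler, and leave the jars, lids, funnel and spatula where they are.

Things in the scene. Friction and masses are not known exactly. Their poses are not given: they have to be found in the camera images.
- filler: the piston jar filler, fixed: a steel tube, 51 mm diameter, axis 330 mm up, runs from the nozzle to a cabinet and hopper 560 mm off on the robot's left. Origin on the table straight below the nozzle; own +y runs level along the tube from nozzle to cabinet, own -x is the side towards the robot, z up. The tube ends 26 mm past the nozzle. A 16 mm upright rod stands at own y = 120 mm, under the tube
- nozzle (a point): the open lower end of the filling nozzle, on its axis, 245 mm above the table; the tip is 19 mm in diameter for 27 mm up, and widens to 46 mm under the tube; axes as the filler's
- plate (a joint): the jar plate's swivel about the upright rod (rad): 0 = plate centred under the nozzle; grows as the plate swings towards the robot (to the filler's own -x), negative away from the robot; stops at -1.5 and 1.5; a light friction (about 0.12 N m) keeps it where it is left
- plate_centre (a point): centre of the top of the round steel jar plate, 90 mm in diameter and 5 mm thick, top 165 mm above the table; it swivels level on an arm, 120 mm from the rod's axis to this point. The pan is too deep to fit between it and the nozzle
- plate_knob (a point): middle of the upright black knob on the plate's tab, 22 mm diameter and 26 mm tall, its middle 192 mm above the table and 27 mm above the plate's top; it stands 105 mm beyond the plate's centre, 225 mm from the rod's axis, on the side away from the rod
- pan_grip (a point): the grip point on the pan's straight black handle, at the middle of its section. The handle bar is 18 mm wide, 24 mm high, runs from 69 to 194 mm from the pan's axis along the pan's own -x and is level; this point is 100 mm from the pan's axis and 66 mm above the underside. Axes as the pan's: +x points from the handle to the bowl, z up
- pan_rim (a point): centre of the mouth of the small round steel pan, at rim height: outer diameter 100 mm, 80 mm deep, about 0.18 kg, balance point about 37 mm from the axis towards the handle (it droops at the bowl unless gripped firmly, 25 N or more); standing flat on the table. Axes as the pan's: the handle runs along own -x, z up
- pan: the same steel pan; origin at the centre of its underside, on its axis; z up when level, handle along own -x
- jar_a: empty clear glass jar, 52 mm diameter, 64 mm tall, standing upright; a bystander; origin at the centre of its underside
- jar_b: empty clear glass jar, 52 mm diameter, 64 mm tall, standing upright; a bystander; origin at the centre of its underside
- jar_c: empty clear glass jar, 52 mm diameter, 64 mm tall, standing upright; a bystander; origin at the centre of its underside
- jar_d: empty clear glass jar, 52 mm diameter, 64 mm tall, standing upright; a bystander; origin at the centre of its underside
- lid_a: black metal jar lid, 49 mm diameter, 13 mm high, lying flat; a bystander; origin at the centre of its underside
- lid_b: black metal jar lid, 49 mm diameter, 13 mm high, lying flat; a bystander; origin at the centre of its underside
- funnel: steel jam funnel standing on its wide mouth, 124 mm diameter at the table, 69 mm tall, with a short tab; a bystander; origin at the centre of its underside
- spatula: spatula lying flat on the table in front of the robot, about 0.3 m long; a bystander; origin under its middle, length along own x

How it is judged:
On the way, in this order (a step that is already met when the one before it is completed fails the run):
1. the jar plate is swung out from under the nozzle (horizontal distance between plate_centre and nozzle above 0.11 m), for 0.2 s.
2. the pan is lifted clear of the table in the gripper (height (world z) of pan above 0.04 m and contact force between pan and the fingers above 0.5 N), for 0.2 s.
At the end, for the whole second after the job is handed in: The gripper holds the pan in the air, level within about 8 degrees and still, the middle of its mouth within 25 mm of the nozzle's axis and its rim 2 to 50 mm below the nozzle tip, the pan touching no part of the filler, and the plate's centre is still more than 110 mm to the side of the nozzle (horizontal distance between plate_centre and nozzle above 0.11 m and contact force between pan and the fingers above 0.5 N and horizontal distance between pan_rim and nozzle below 0.025 m and z of pan_rim in the frame of nozzle between -0.05 and -0.002 m and angle between pan's own z axis and vertical below 0.15 rad and linear speed of pan below 0.03 m/s and angular speed of pan below 0.2 rad/s and contact force between pan and filler below 0.2 N and height (world z) of pan above 0.1 m); the arm keeps its last pose, push and grip.
It fails at once if the pan is bumped against the filler (more than 5 N) (contact force between pan and filler above 5 N).
It fails at once if a jar, lid, the funnel or the spatula is moved more than 30 mm (distance of any of jar_a, jar_b, jar_c, jar_d, lid_a, lid_b, funnel, spatula from where it was at the start of the episode above 0.03 m).
It also fails if it takes over 61 s, if anything falls off the work surface, if the arm or the gripper's body presses on something with over 40 N, if the wrist force passes 120 N, or if a joint passes its speed limit or range.

ROBOT

A 6-joint arm with a two-finger parallel gripper is mounted at the origin on the work surface. World frame = base frame: x ahead of the robot, y to its left, z up, the work surface at z = 0. Lengths are in m, angles in rad, forces in N, time in s.
With the tool pointing down it reaches from about 0.375 to 0.975 m from the base axis. Payload 3.8 kg.
Tool frame: the origin (TCP) lies between the finger pads; the fingertips stand 22 mm ahead of it and the grasp point (between the pads) lies 3 mm ahead of it; z points along the fingers, y is the direction in which the jaws open and shut (so a half turn about z gives the same grasp; the last joint's range is limited). The gripper opens to 85 mm and grips with 20 to 120 N. Pads are 22 mm wide; open, the fingers measure 114 mm over their backs; the gripper's body (76 mm by 85 mm) begins 54 mm behind the grasp point. The pads swing forward as they close: fully open they stand 13 mm farther back than shut.
Start: joints at [1.102, 0.264, 1.604, -0, 1.274, -0.037], TCP at [0.282, 0.613, 0.253] pointing down, gripper open.
Joint ranges: [-2.63, 2.63], [-0.94, 2.18], [0.31, 2.57], [-1.31, 4.45], [0, 2.66], [-2.55, 2.55]. Speed limits (rad/s): [2.57, 2.57, 3.14, 3.14, 3.14, 3.14].

INTERFACE

Orientations are given as a rotation vector (axis times angle).
In Python, from workcell import * gives the robot as it stands.
- The arm moves only by the tool step_arm, never from a script. Its argument "motion" is a list that holds one entry, the list of rows, each a list of 7 numbers: the finger opening in m, from 0 to 0.0854, then the shift along the world's x, y, z in m, then the turn, a rotation vector about the world's x, y, z in degrees. A call has exactly 8 rows; each row is the pose to reach, as a shift and turn from the pose measured when the call began; what a row does not reach only later rows make up. A row lasts 1/8 s, in which the tool goes at most 62.5 mm and 10.7 degrees, less where a joint would pass 70% of its speed; a pose out of reach is approached as far as the arm can. A call with a gripper value outside its range is refused whole. The fingers move at their own pace and stop on an object; "newtons" is the grip in N (left out, the last holds). Time passes only in rows, so rows that repeat a pose let the fingers close, or fill a call up. It gives the time, the measured TCP pose, the force and the opening at its end, in the units of the state.
- read_state(): the state, without advancing time (a new reading comes with each control period).
- read_camera(name): name is "scene" or "side" or "wrist"; returns (picture, depth): 480x640x3 uint8, blue, green, red; 480x640 float32, m along the optical axis (not along the pixel's ray), 0 where there is no reading.
- get_calibration(name): a dict with "K" (3x3 intrinsics, pixels), "world_from_camera" (4x4, takes a point from camera to world coordinates). Camera axes: x right, y down, z forward; pixel columns grow to the right and rows downward; lengths in m; the calibration is good to about 2 mm. A picture is of the moment at which its call begins: read the wrist's pose just before it. get_calibration takes no time and is no camera call; for the wrist camera it gives the pose at the moment of the call.
- finish_job(): hands the job in, once; it reports no verdict.
Trained networks look in the newest picture that a camera, given by its name, has taken for a name from the list of things; names that differ only in an ending like _2 or _b are one class to them, and where a whole thing is asked for, a point or a joint stands for the part that bears it (a point fixed in the world has none). Each returns a list of dicts, best first, with "score" (0 to 1); they miss things now and then, are a little off and sometimes report something else, mostly with a low value. They report only what shows in the picture. A call takes as long as a camera call.
- spot_in(camera, thing): "xyz" ([x, y, z] in m, in the coordinates of the camera as it stood for that picture, good to about 4 mm: the middle of the surface that is visible of it).
- regions_of(camera, thing): "region" (480x640 bool, what is visible of it).
The state is a dict: "time": time; "q": joint angles; "joint_vel": joint speeds; "joint_torque": joint torques, N m; "tool_pos": TCP position; "tcp_rot": TCP orientation; "wrist_force": force on the tool from outside, world axes, zero at the start; "torque": the same for the moment, N m; "width": opening from 0.0 (shut) to 1.0 (fully open).
Only numpy, scipy, OpenCV 4.12 (cv2) and the standard library are available. Lean on these libraries where they do the work, as an engineer would, in place of code of your own. Each camera call takes 0.05 s, during which the arm holds its last target. There are 200 camera calls.

## Working session

There is one attempt and no reset: what is moved stays moved. The work goes in short steps, Python scripts to look and compute and a tool call to move; the robot and the scene stay as the last step left them, time stands still between calls to the robot, and variables do not carry over. Pictures are saved under pics/ and viewed, on a budget of 10 in all, crops included, one or two more only if the job needs it, and the job is handed in when it is done.

Besides the shell and the picture viewer there is one more tool, called after ">>>" as name([rows], argument=value, ...), one row to a line, values as JSON. step_arm: Moves the arm, as the interface text tells. Its arguments: {"type":"object","properties":{"motion":{"type":"array"},"newtons":{"type":"number"}},"required":["motion"]}

```bash
mkdir -p pics
cat > h.py <<'E'
from workcell import *
import numpy as np, cv2
def W(cam,p):
    T=np.array(get_calibration(cam)["world_from_camera"]); return T[:3,:3]@np.asarray(p)+T[:3,3]
def cloud(cam,depth,mask):
    c=get_calibration(cam);K=np.array(c["K"]);T=np.array(c["world_from_camera"])
    v,u=np.nonzero(mask&(depth>0));z=depth[v,u]
    P=np.stack([(u-K[0,2])*z/K[0,0],(v-K[1,2])*z/K[1,1],z],1)
    return P@T[:3,:3].T+T[:3,3]
E
python3 - <<'E'
from h import *
for c in ["scene","side"]:
    im,d=read_camera(c);cv2.imwrite(f"pics/{c}0.png",im)
    for t in ["pan","pan_grip","plate_centre","plate_knob","filler","nozzle","jar_a","lid_a","funnel","spatula"]:
        try:
            for r in spot_in(c,t)[:4]: print(c,t,round(r["score"],2),np.round(W(c,r["xyz"]),3))
        except Exception as e: print(c,t,e)
s=read_state();print(s["time"],s["tool_pos"],s["tcp_rot"])
E
```

```text
scene pan 0.71 [ 0.483 -0.212  0.057]
scene pan 0.43 [0.738 0.655 0.273]
scene pan_grip 0.68 [ 0.48  -0.207  0.058]
scene plate_centre 0.79 [0.686 0.105 0.171]
scene plate_centre 0.38 [0.778 0.024 0.046]
scene plate_knob 0.89 [0.686 0.103 0.168]
scene filler 0.69 [0.737 0.655 0.271]
scene filler 0.17 [0.471 0.176 0.012]
scene nozzle 0.74 [0.74  0.652 0.276]
scene nozzle 0.52 [ 0.632 -0.198  0.045]
scene jar_a 0.74 [0.739 0.653 0.271]
scene jar_a 0.72 [ 0.534 -0.097  0.042]
scene jar_a 0.72 [ 0.629 -0.198  0.045]
scene jar_a 0.72 [0.779 0.024 0.048]
scene lid_a 0.63 [0.503 0.281 0.013]
scene funnel 0.77 [0.446 0.417 0.022]
scene spatula 0.9 [0.382 0.114 0.006]
side pan 0.78 [ 0.467 -0.217  0.064]
side pan_grip 0.66 [ 0.479 -0.216  0.058]
side pan_grip 0.57 [0.669 0.094 0.167]
side plate_centre 0.98 [0.667 0.092 0.166]
side plate_centre 0.3 [0.683 0.657 0.256]
side plate_knob 0.78 [0.665 0.092 0.166]
side plate_knob 0.7 [ 0.769 -0.106  0.044]
side plate_knob 0.22 [0.378 0.111 0.003]
side filler 0.87 [0.683 0.656 0.253]
side nozzle 0.92 [0.679 0.653 0.255]
side jar_a 0.89 [ 0.502 -0.106  0.054]
side jar_a 0.79 [ 0.767 -0.103  0.045]
side jar_a 0.74 [ 0.598 -0.21   0.051]
side jar_a 0.72 [0.751 0.015 0.049]
side lid_a 0.88 [0.467 0.165 0.01 ]
side lid_a 0.83 [0.488 0.266 0.012]
side funnel 0.62 [0.412 0.398 0.024]
side spatula 0.71 [0.379 0.112 0.001]
1.1 [0.28246963 0.61304313 0.25326666] [-6.73000660e-01 -3.06865585e+00  1.04276983e-05]
```

View pics/scene0.png

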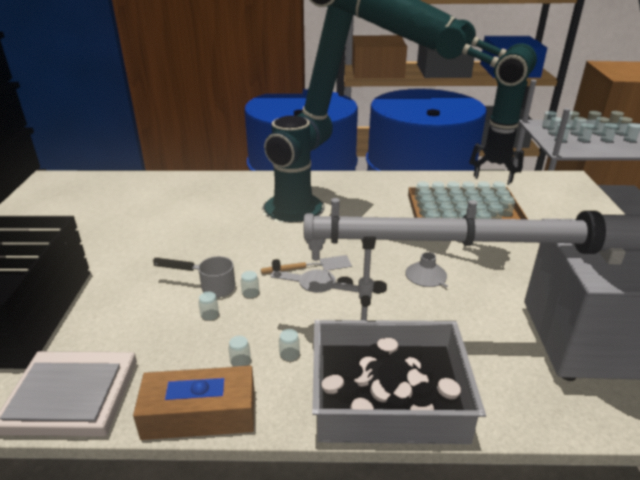

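View pics/side0.png

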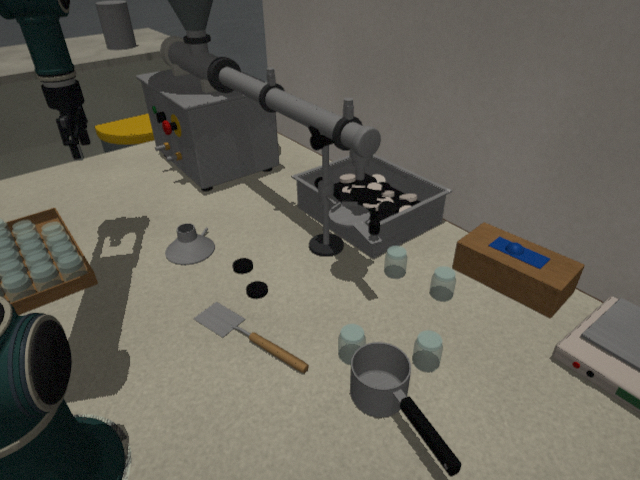

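The pictures show the tube running from the nozzle (side ~360,170) to the cabinet. The plate is at ~(350,213) with the knob at (375,222), and the rod is at ~(325,190). The pan is at ~(380,375), with its handle running to (455,465). Next I'll fit the geometry from depth.

Run:
```python
from h import *
P=[];
for c in ["side","scene"]:
    im,d=read_camera(c)
    X=cloud(c,d,np.ones(d.shape,bool)); g=im.reshape(-1,3)[(d>0).ravel()] .max(1)
    # tube: top line z>0.34
    m=(X[:,2]>.31)&(X[:,2]<.36)&(X[:,0]>.45)&(X[:,0]<1)&(X[:,1]>-.1)&(X[:,1]<.4)
    T=X[m];top=T[T[:,2]>.35]
    for lo in np.arange(0,.4,.05):
        q=top[(top[:,1]>=lo)&(top[:,1]<lo+.05)]
        if len(q)>5: print(c,"tubetop",lo,len(q),np.round(np.median(q,0),3))
    print("ymin tube",np.sort(T[:,1])[:10].round(3) if len(T) else None)
    m=(abs(X[:,2]-.165)<.006)&(X[:,0]>.5)&(X[:,0]<.9)&(X[:,1]>-.1)&(X[:,1]<.25)
    q=X[m];print("plate",len(q),q.min(0).round(3),q.max(0).round(3),np.median(q,0).round(3))
    m=(X[:,2]>.185)&(X[:,2]<.21)&(X[:,0]>.5)&(X[:,0]<.9)&(X[:,1]>-.2)&(X[:,1]<.35)
    q=X[m];print("knob lvl",len(q))
    import collections
    for k,n in collections.Counter(map(tuple,(np.round(q[:,:2]/.015)*15).astype(int))).most_common(14): print(k,n,end=' ')
    m=(X[:,2]>.07)&(X[:,2]<.092)&(X[:,0]>.2)&(X[:,0]<.65)&(X[:,1]>-.5)&(X[:,1]<-.1)
    q=X[m];print("\npan rim lvl",len(q),q.min(0).round(3),q.max(0).round(3))
    m=(X[:,2]>.04)&(g<45)&(X[:,0]>.2)&(X[:,0]<.65)&(X[:,1]>-.5)&(X[:,1]<-.15)&(X[:,2]<.1)
    h=X[m];print("handle",len(h))
    if len(h)>20:
        ce=np.median(h,0);_,_,v=np.linalg.svd(h-h.mean(0),full_matrices=0);t=(h-ce)@v[0];print(ce.round(3),v[0].round(3),(ce+v[0]*np.percentile(t,1)).round(3),(ce+v[0]*np.percentile(t,99)).round(3))
    # rim circle
    r=X[(X[:,2]>.074)&(X[:,2]<.086)&(g>=50)&(X[:,0]>.3)&(X[:,0]<.65)&(X[:,1]>-.4)&(X[:,1]<-.12)]
    if len(r)>10:
        A=np.c_[2*r[:,:2],np.ones(len(r))];s=np.linalg.lstsq(A,(r[:,:2]**2).sum(1),rcond=None)[0];print("rim",len(r),s[:2].round(3),np.sqrt(s[2]+s[0]**2+s[1]**2).round(3))
```

```text
side tubetop 0.05 157 [0.686 0.072 0.355]
side tubetop 0.1 181 [0.689 0.127 0.354]
side tubetop 0.15000000000000002 104 [0.692 0.178 0.354]
side tubetop 0.2 113 [0.693 0.225 0.354]
side tubetop 0.25 102 [0.695 0.274 0.354]
side tubetop 0.30000000000000004 97 [0.696 0.323 0.354]
side tubetop 0.35000000000000003 85 [0.698 0.373 0.354]
ymin tube [0.064 0.064 0.064 0.064 0.064 0.064 0.064 0.064 0.064 0.064]
plate 1161 [ 0.626 -0.022  0.159] [0.716 0.25  0.171] [0.666 0.087 0.164]
knob lvl 206
(np.int64(645), np.int64(-15)) 79 (np.int64(690), np.int64(210)) 47 (np.int64(645), np.int64(0)) 30 (np.int64(705), np.int64(210)) 20 (np.int64(660), np.int64(-15)) 9 (np.int64(630), np.int64(-15)) 8 (np.int64(630), np.int64(0)) 6 (np.int64(660), np.int64(0)) 5 (np.int64(690), np.int64(225)) 1 (np.int64(705), np.int64(195)) 1 
pan rim lvl 1754 [ 0.441 -0.386  0.07 ] [ 0.541 -0.146  0.082]
handle 1328
[ 0.46  -0.331  0.076] [-0.213 -0.977 -0.005] [ 0.474 -0.265  0.077] [ 0.448 -0.384  0.076]
rim 499 [ 0.492 -0.22 ] 0.057
scene tubetop 0.05 131 [0.709 0.081 0.355]
scene tubetop 0.1 162 [0.709 0.125 0.
[... 155 characters left out ...]
ubetop 0.30000000000000004 164 [0.711 0.325 0.353]
scene tubetop 0.35000000000000003 165 [0.713 0.376 0.354]
ymin tube [0.065 0.065 0.065 0.066 0.066 0.066 0.066 0.066 0.066 0.066]
plate 1040 [ 0.623 -0.022  0.159] [0.726 0.25  0.171] [0.676 0.091 0.165]
knob lvl 151
(np.int64(705), np.int64(210)) 56 (np.int64(660), np.int64(0)) 35 (np.int64(660), np.int64(-15)) 23 (np.int64(645), np.int64(0)) 12 (np.int64(645), np.int64(-15)) 11 (np.int64(705), np.int64(225)) 9 (np.int64(720), np.int64(210)) 2 (np.int64(690), np.int64(195)) 1 (np.int64(705), np.int64(195)) 1 (np.int64(720), np.int64(225)) 1 
pan rim lvl 479 [ 0.44  -0.385  0.07 ] [ 0.547 -0.146  0.084]
handle 0
rim 347 [ 0.492 -0.26 ] 0.077
```

>>> step_arm([
  [[0.045,0.015,-0.058,0.006,0,0,-9.7],[0.045,0.03,-0.116,0.012,0,0,-19.5],[0.045,0.045,-0.174,0.018,0,0,-29],[0.045,0.06,-0.232,0.025,0,0,-39],[0.045,0.075,-0.29,0.03,0,0,-49],[0.045,0.09,-0.348,0.037,0,0,-58.5],[0.045,0.105,-0.406,0.043,0,0,-68],[0.045,0.118,-0.463,0.05,0,0,-78]],
])

```text
time: 2.2
tool_pos: [0.4006, 0.1482, 0.3038]
tcp_rot: [2.459, 1.954, 0.002]
wrist_force: [0.3, -0.7, 0.8]
width: 0.523
```

Run:
```python
from h import *
s=read_state();print(s["time"],s["tool_pos"],s["tcp_rot"],s["q"],s["width"])
```

```text
2.2 [0.4006249  0.1481975  0.30381641] [2.45894596e+00 1.95426030e+00 1.80710350e-03] [ 2.96116537e-01 -2.52159037e-01  2.03059477e+00 -1.82184167e-04
  1.36184988e+00  5.23881030e-01] 0.523250627144073
```

>>> step_arm([
  [[0.045,0.03,-0.045,0,0,0,0],[0.045,0.06,-0.09,0,0,0,0],[0.045,0.09,-0.135,0,0,0,0],[0.045,0.125,-0.18,0,0,0,0],[0.045,0.16,-0.21,0,0,0,0],[0.045,0.2,-0.21,0,0,0,0],[0.045,0.2,-0.21,0,0,0,0],[0.045,0.2,-0.21,0,0,0,0]],
])

```text
time: 3.2
tool_pos: [0.6, -0.0616, 0.3035]
tcp_rot: [-2.459, -1.955, -0.0]
wrist_force: [-1.1, -0.3, 0.4]
width: 0.529
```

Run:
```python
from h import *
s=read_state();print(s["time"],s["tool_pos"])
im,d=read_camera("wrist");cv2.imwrite("pics/w1.png",im)
X=cloud("wrist",d,np.ones(d.shape,bool));b=im.reshape(-1,3)[(d>0).ravel()].max(1)
q=X[(X[:,2]>.196)&(X[:,2]<.212)&(X[:,0]>.55)&(X[:,0]<.75)&(X[:,1]>-.08)&(X[:,1]<.06)]
if len(q): print(len(q),q.min(0).round(3),q.max(0).round(3),np.median(q,0).round(3))
for t in ["plate_knob"]:
    for r in spot_in("wrist",t)[:2]: print(t,round(r["score"],2),W("wrist",r["xyz"]).round(3))
```

```text
3.2 [ 0.60004917 -0.06162667  0.30346764]
1397 [ 0.639 -0.014  0.196] [0.66  0.007 0.208] [ 0.649 -0.003  0.205]
plate_knob 0.94 [0.654 0.026 0.164]
plate_knob 0.2 [0.656 0.024 0.168]
```

View pics/w1.png

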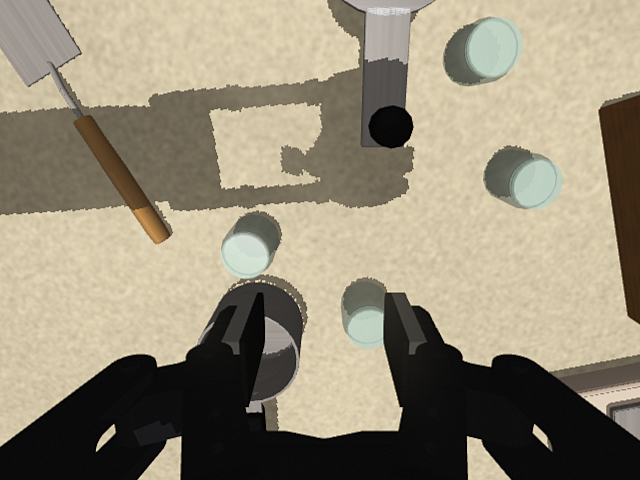

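The wrist picture shows the knob top at (390,127), which works out to (0.649, -0.003) in world coordinates. It is 0.22 m from the rod, as expected. I'll straddle it.

>>> step_arm([
  [[0.045,0.025,0.03,0,0,0,0],[0.045,0.049,0.058,0,0,0,0],[0.045,0.049,0.058,0,0,0,0],[0.045,0.049,0.058,-0.03,0,0,0],[0.045,0.049,0.058,-0.06,0,0,0],[0.045,0.049,0.058,-0.08,0,0,0],[0.045,0.049,0.058,-0.1,0,0,0],[0.045,0.049,0.058,-0.1,0,0,0]],
])

```text
time: 4.3
tool_pos: [0.6473, -0.0035, 0.202]
tcp_rot: [-2.458, -1.954, 0.003]
wrist_force: [-0.5, 0.2, -0.6]
width: 0.526
```

Run:
```python
import numpy as np
c=np.array([.701,.212]);k=np.array([.649,-.003]);v=k-c
for a in np.linspace(0,66,17)[1:]:
    t=-np.radians(a);R=np.array([[np.cos(t),-np.sin(t)],[np.sin(t),np.cos(t)]]);print(round(a,1),(R@v-v).round(3),(c+R@v).round(3))
```

```text
4.1 [-0.015  0.004] [0.634 0.001]
8.2 [-0.03  0.01] [0.619 0.007]
12.4 [-0.045  0.016] [0.604 0.013]
16.5 [-0.059  0.024] [0.59  0.021]
20.6 [-0.072  0.032] [0.577 0.029]
24.8 [-0.085  0.042] [0.564 0.039]
28.9 [-0.097  0.052] [0.552 0.049]
33.0 [-0.109  0.063] [0.54 0.06]
37.1 [-0.119  0.075] [0.53  0.072]
41.2 [-0.129  0.088] [0.52  0.085]
45.4 [-0.138  0.101] [0.511 0.098]
49.5 [-0.145  0.115] [0.504 0.112]
53.6 [-0.152  0.129] [0.497 0.126]
57.8 [-0.158  0.144] [0.491 0.141]
61.9 [-0.162  0.16 ] [0.487 0.157]
66.0 [-0.166  0.175] [0.483 0.172]
```

>>> step_arm([
  [[0.045,-0.015,0.004,0,0,0,-4],[0.045,-0.03,0.01,0,0,0,-8],[0.045,-0.045,0.016,0,0,0,-12],[0.045,-0.059,0.024,0,0,0,-16.5],[0.045,-0.072,0.032,0,0,0,-20.5],[0.045,-0.085,0.042,0,0,0,-25],[0.045,-0.097,0.052,0,0,0,-29],[0.045,-0.109,0.063,0,0,0,-33]],
])

```text
time: 5.3
tool_pos: [0.5392, 0.0596, 0.2038]
tcp_rot: [-2.914, -1.172, -0.003]
wrist_force: [0.6, -1.3, -0.3]
width: 0.529
```

>>> step_arm([
  [[0.045,-0.01,0.012,0,0,0,-4],[0.045,-0.02,0.025,0,0,0,-8],[0.045,-0.029,0.038,0,0,0,-12],[0.045,-0.036,0.052,0,0,0,-16.5],[0.045,-0.043,0.066,0,0,0,-20.5],[0.045,-0.049,0.081,0,0,0,-25],[0.045,-0.053,0.097,0,0,0,-29],[0.045,-0.057,0.112,0,0,0,-33]],
])

```text
time: 6.3
tool_pos: [0.4831, 0.1722, 0.2056]
tcp_rot: [-3.127, -0.293, -0.009]
wrist_force: [0.3, -0.5, -0.1]
width: 0.53
```

>>> step_arm([
  [[0.045,0,0,0,0,0,0],[0.045,0,0,0.03,0,0,0],[0.045,0,0,0.07,0,0,0],[0.045,0,0,0.12,0,0,0],[0.045,0,-0.06,0.14,0,0,10],[0.045,0,-0.12,0.14,0,0,20],[0.045,0,-0.18,0.14,0,0,30],[0.045,0,-0.2,0.14,0,0,40]],
])

```text
time: 7.3
tool_pos: [0.4831, -0.0307, 0.3469]
tcp_rot: [-2.849, -1.323, -0.01]
wrist_force: [0.4, 0.7, 0.4]
width: 0.526
```

Run:
```python
from h import *
s=read_state();print(s["time"],s["tool_pos"],s["tcp_rot"])
im,d=read_camera("side");cv2.imwrite("pics/side1.png",im)
X=cloud("side",d,np.ones(d.shape,bool))
q=X[(abs(X[:,2]-.165)<.004)&(X[:,0]>.42)&(X[:,0]<.75)&(X[:,1]>-.1)&(X[:,1]<.3)]
print(q.min(0).round(3),q.max(0).round(3))
q=X[(abs(X[:,2]-.205)<.005)&(X[:,0]>.42)&(X[:,0]<.6)&(X[:,1]>0)&(X[:,1]<.3)]
print("knob",np.median(q,0).round(3),len(q))
n=X[(X[:,2]>.248)&(X[:,2]<.27)&(X[:,0]>.6)&(X[:,0]<.8)&(X[:,1]>.04)&(X[:,1]<.14)]
print("nozzle",len(n),n.min(0).round(3),n.max(0).round(3))
n=X[(X[:,2]>.05)&(X[:,2]<.29)&(X[:,0]>.64)&(X[:,0]<.8)&(X[:,1]>.18)&(X[:,1]<.26)&(abs(X[:,2]-.165)>.02)]
print("rod",len(n),np.median(n,0).round(3))
```

```text
7.3 [ 0.48306989 -0.03067893  0.34687311] [-2.84893079 -1.3230268  -0.01014564]
[0.465 0.139 0.161] [0.737 0.232 0.169]
knob [0.479 0.159 0.204] 60
nozzle 87 [0.686 0.082 0.249] [0.704 0.101 0.27 ]
rod 655 [0.748 0.208 0.087]
```

View pics/side1.png

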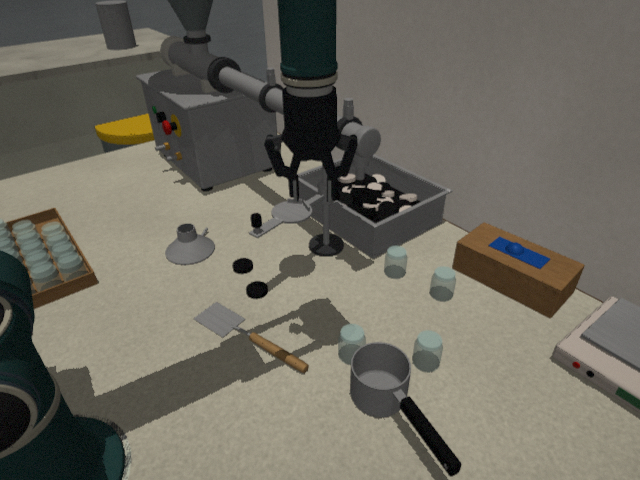

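The plate is now swung towards the robot, and the knob sits at (0.479, 0.159). Its centre is about 0.148 m from the nozzle. Next I'll move above the handle grip point, at about (0.470, -0.294).

>>> step_arm([
  [[0.065,-0.002,-0.05,-0.01,0,0,5],[0.065,-0.004,-0.1,-0.03,0,0,10],[0.065,-0.006,-0.15,-0.055,0,0,15],[0.065,-0.008,-0.2,-0.08,0,0,20],[0.065,-0.01,-0.24,-0.11,0,0,25],[0.065,-0.013,-0.263,-0.13,0,0,28],[0.065,-0.013,-0.263,-0.13,0,0,28],[0.065,-0.013,-0.263,-0.13,0,0,28]],
])

```text
time: 8.35
tool_pos: [0.4704, -0.2968, 0.2178]
tcp_rot: [2.437, 1.979, 0.009]
wrist_force: [0.3, 0.5, -0.2]
width: 0.762
```

Run:
```python
from h import *
s=read_state();print(s["time"],s["tool_pos"],s["tcp_rot"])
im,d=read_camera("wrist");cv2.imwrite("pics/w2.png",im)
X=cloud("wrist",d,np.ones(d.shape,bool))
q=X[(X[:,2]>.070)&(X[:,2]<.086)&(X[:,0]>.4)&(X[:,0]<.6)&(X[:,1]>-.25)&(X[:,1]<-.12)]
if len(q):
    e,r=cv2.minEnclosingCircle(q[:,:2].astype(np.float32));print("rim",len(q),np.round(e,3),round(r,3),np.median(q,0))
q=X[(X[:,2]>.070)&(X[:,2]<.086)&(X[:,0]>.4)&(X[:,0]<.52)&(X[:,1]>-.4)&(X[:,1]<-.27)]
for lo in np.arange(-.4,-.26,.02):
    p=q[(q[:,1]>=lo)&(q[:,1]<lo+.02)]
    if len(p)>5: print(round(lo,2),len(p),p.min(0).round(3),p.max(0).round(3))
```

```text
8.35 [ 0.47040488 -0.29675549  0.21778587] [2.43663909 1.97933961 0.00883997]
rim 2969 [ 0.493 -0.199] 0.054 [ 0.48421077 -0.20626746  0.08027506]
-0.4 30 [ 0.451 -0.382  0.076] [ 0.464 -0.38   0.079]
-0.38 617 [ 0.447 -0.38   0.07 ] [ 0.468 -0.36   0.081]
-0.36 680 [ 0.451 -0.36   0.074] [ 0.473 -0.34   0.081]
-0.34 715 [ 0.455 -0.34   0.074] [ 0.477 -0.32   0.081]
-0.32 773 [ 0.459 -0.32   0.073] [ 0.481 -0.3    0.081]
-0.3 808 [ 0.463 -0.3    0.074] [ 0.484 -0.28   0.081]
-0.28 433 [ 0.467 -0.28   0.074] [ 0.487 -0.27   0.081]
```

View pics/w2.png

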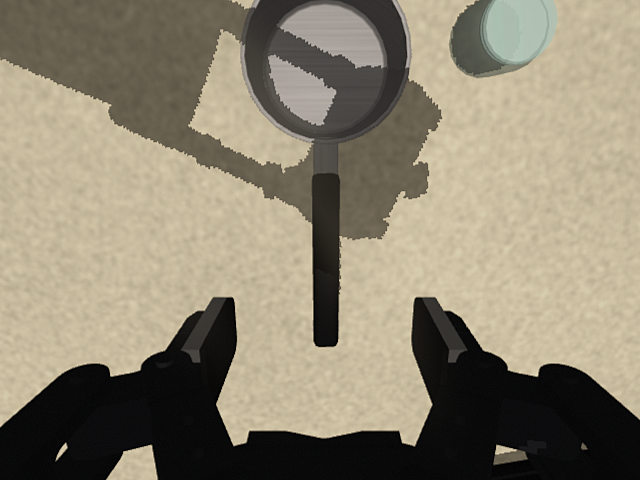

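The wrist view shows the handle (325,175–345) centred between the jaws and aligned with them. I'll go down and grip.

>>> step_arm([
  [[0.065,0.003,0.006,-0.04,0,0,0],[0.065,0.003,0.006,-0.08,0,0,0],[0.065,0.003,0.006,-0.12,0,0,0],[0.065,0.003,0.006,-0.149,0,0,0],[0.065,0.003,0.006,-0.149,0,0,0],[0.0,0.003,0.006,-0.149,0,0,0],[0.0,0.003,0.006,-0.149,0,0,0],[0.0,0.003,0.006,-0.149,0,0,0]],
], newtons=60)

```text
time: 9.4
tool_pos: [0.4747, -0.2913, 0.0711]
tcp_rot: [2.433, 1.978, 0.01]
wrist_force: [-0.6, -0.2, 5.7]
width: 0.199
```

>>> step_arm([
  [[0.0,0,0,0,0,0,0],[0.0,0,0,0,0,0,0],[0.0,0,0,0.01,0,0,0],[0.0,0,0,0.03,0,0,0],[0.0,0,0,0.055,0,0,0],[0.0,0,0,0.075,0,0,0],[0.0,0,0,0.075,0,0,0],[0.0,0,0,0.075,0,0,0]],
])

```text
time: 10.4
tool_pos: [0.4741, -0.291, 0.1454]
tcp_rot: [2.434, 1.979, 0.009]
wrist_force: [0.4, -0.6, -2.3]
width: 0.198
```

```bash
cat > pan.py <<'E'
from h import *
from scipy.optimize import least_squares
s=read_state();print(s["time"],s["tool_pos"],s["tcp_rot"],s["width"],s["wrist_force"])
import sys
g=s["tool_pos"]
for c in sys.argv[2:]:
    im,d=read_camera(c);cv2.imwrite(f"pics/{c}{sys.argv[1]}.png",im)
    rs=[r for r in regions_of(c,"pan") if r["score"]>.3]
    for r in rs:
        X=cloud(c,d,r["region"]);X=X[np.linalg.norm(X-g,axis=1)<.22]
        if len(X)<50: continue
        rim=X[(X[:,2]>np.percentile(X[:,2],99)-.012)&(X[:,1]>g[1]+.045)]
        print(c,round(r["score"],2),len(X),X.min(0).round(3),X.max(0).round(3))
        if len(rim)>10:
            e,rad=cv2.minEnclosingCircle(rim[:,:2].astype(np.float32))
            A=np.c_[rim[:,:2]-rim[:,:2].mean(0),np.ones(len(rim))];p=np.linalg.lstsq(A,rim[:,2],rcond=None)[0]
            print(" rim",len(rim),np.round(e,3),round(rad,3),"z",np.median(rim[:,2]).round(3),"slope",p[:2].round(3))
E
python3 pan.py 3 side wrist
```

```text
10.4 [ 0.47414537 -0.2909751   0.14535803] [2.43354424 1.97912758 0.0094256 ] 0.19833248063505587 [ 0.43423867 -0.55973864 -2.33543504]
side 0.94 4465 [ 0.406 -0.386 -0.004] [ 0.568 -0.116  0.265]
 rim 453 [ 0.491 -0.196] 0.051 z 0.151 slope [-0.012  0.013]
wrist 0.56 75607 [ 0.383 -0.454 -0.002] [ 0.6   -0.156  0.199]
 rim 12828 [ 0.493 -0.198] 0.051 z 0.153 slope [-0.001 -0.008]
```

The pan is gripped, level and lifted; the rim centre is at about (0.492, -0.197). I'll raise it, move it in front of the tube end, and measure again.

>>> step_arm([
  [[0.0,0,0,0.02,0,0,0],[0.0,0.01,0,0.045,0,0,0],[0.0,0.05,0.02,0.069,0,0,0],[0.0,0.09,0.05,0.069,0,0,0],[0.0,0.13,0.08,0.069,0,0,0],[0.0,0.17,0.11,0.069,0,0,0],[0.0,0.195,0.135,0.069,0,0,0],[0.0,0.205,0.15,0.069,0,0,0]],
])

```text
time: 11.6
tool_pos: [0.6797, -0.1393, 0.2125]
tcp_rot: [2.434, 1.983, 0.007]
wrist_force: [-1.1, 0.4, -2.5]
width: 0.197
```

>>> step_arm([
  [[0.0,0,0.015,0,0,0,0],[0.0,0,0.03,0,0,0,0],[0.0,0,0.03,0,0,0,0],[0.0,0,0.03,0,0,0,0],[0.0,0,0.03,0,0,0,0],[0.0,0,0.03,0,0,0,0],[0.0,0,0.03,0,0,0,0],[0.0,0,0.03,0,0,0,0]],
])

```text
time: 12.6
tool_pos: [0.6797, -0.1094, 0.2125]
tcp_rot: [2.434, 1.982, 0.007]
wrist_force: [1.0, 0.4, -2.1]
width: 0.201
```

```bash
python3 pan.py 4 wrist side scene
python3 - <<'E'
from h import *
for c in ["side","scene","wrist"]:
    im,d=read_camera(c);X=cloud(c,d,np.ones(d.shape,bool))
    n=X[(X[:,2]>.248)&(X[:,2]<.268)&(X[:,0]>.65)&(X[:,0]<.75)&(X[:,1]>.06)&(X[:,1]<.13)]
    print(c,len(n), *( [n.min(0).round(3),n.max(0).round(3)] if len(n) else []))
E
```

```text
12.6 [ 0.6796684  -0.109431    0.21245486] [2.43408555 1.98240708 0.00721824] 0.2013097335411237 [ 0.98361731  0.36877691 -2.14652154]
wrist 0.98 75280 [ 0.644 -0.158 -0.001] [0.778 0.016 0.265]
 rim 12720 [ 0.698 -0.017] 0.05 z 0.22 slope [-0.004 -0.009]
side 0.61 2623 [ 0.618 -0.205  0.139] [0.744 0.038 0.287]
 rim 398 [ 0.695 -0.014] 0.052 z 0.216 slope [-0.013  0.01 ]
scene 0.7 2227 [ 0.643 -0.204  0.14 ] [0.754 0.036 0.224]
 rim 386 [ 0.699 -0.014] 0.053 z 0.217 slope [ 0.004 -0.004]
side 82 [0.686 0.081 0.248] [0.705 0.097 0.268]
scene 56 [0.699 0.084 0.248] [0.71  0.101 0.268]
wrist 0
```

View pics/side4.png

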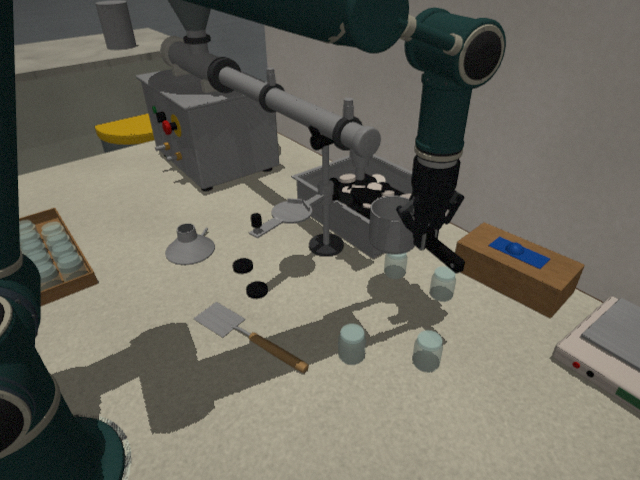

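The side view shows the pan level at (392,225), with the nozzle ahead at (363,165) and a clear path. The rim is at (0.698, -0.015, 0.221) and the nozzle at (0.698, 0.091, 0.245), so I need to move about 0.106 m in +y.

>>> step_arm([
  [[0.0,0,0.015,0,0,0,0],[0.0,0,0.035,0,0,0,0],[0.0,0,0.055,0,0,0,0],[0.0,0,0.075,0,0,0,0],[0.0,0,0.093,0,0,0,0],[0.0,0,0.102,0,0,0,0],[0.0,0,0.106,0,0,0,0],[0.0,0,0.106,0,0,0,0]],
])

```text
time: 14.05
tool_pos: [0.6797, -0.0033, 0.2125]
tcp_rot: [2.434, 1.983, 0.007]
wrist_force: [-0.3, 0.1, -2.7]
width: 0.201
```

>>> step_arm([
  [[0.0,0,0,0,0,0,0],[0.0,0,0,0,0,0,0],[0.0,0,0,0,0,0,0],[0.0,0,0,0,0,0,0],[0.0,0,0,0,0,0,0],[0.0,0,0,0,0,0,0],[0.0,0,0,0,0,0,0],[0.0,0,0,0,0,0,0]],
])

```text
time: 15.05
tool_pos: [0.6797, -0.0033, 0.2125]
tcp_rot: [2.433, 1.983, 0.007]
wrist_force: [0.3, -0.4, -2.4]
width: 0.196
```

```bash
python3 pan.py 5 side scene
python3 - <<'E'
import cv2,numpy as np
a=cv2.imread("pics/side5.png")[60:300,220:540];b=cv2.imread("pics/scene5.png")[180:340,220:433]
cv2.imwrite("pics/f5.png",np.hstack([cv2.resize(a,(400,300)),cv2.resize(b,(400,300))]))
from h import *
im,d=read_camera("side");X=cloud("side",d,np.ones(d.shape,bool))
q=X[(abs(X[:,2]-.205)<.005)&(X[:,0]>.42)&(X[:,0]<.6)&(X[:,1]>.05)&(X[:,1]<.3)]
print("knob",np.median(q,0).round(3),len(q))
E
```

```text
15.05 [ 0.6797     -0.00330284  0.21249872] [2.43349158 1.98276173 0.00699578] 0.19635084492763608 [ 0.34276359 -0.38585095 -2.43176054]
side 0.73 2054 [ 0.616 -0.1    0.072] [0.823 0.142 0.288]
scene 0.8 2223 [ 0.645 -0.099  0.139] [0.752 0.141 0.247]
 rim 351 [0.698 0.092] 0.053 z 0.217 slope [0.002 0.004]
knob [0.479 0.159 0.204] 60
```

View pics/f5.png

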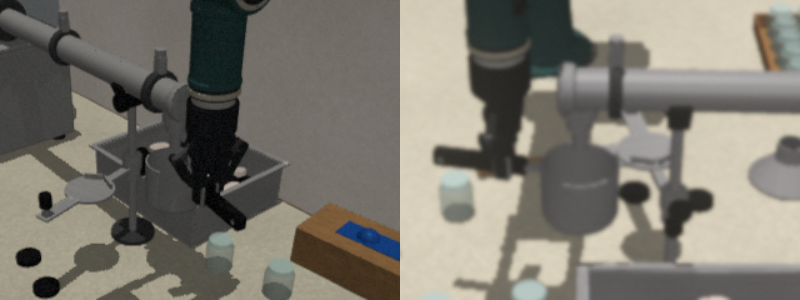

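Both crops show the pan under the nozzle, level and clear of the rod. The measured rim centre is (0.698, 0.092), and the plate is still off to the side.

```bash
python3 -c "
from workcell import *
print(finish_job())"
```

```text
the job is handed in; nothing more can be done
None
```

The job is handed in, with the pan held level under the nozzle and the jar plate swung out of the way. The hand-in gave no verdict, so what follows is from my own measurements.

I pushed the plate by its knob about 66° towards the robot. I then gripped the pan by its handle at 60 N, lifted it, and brought it in under the nozzle past the tube's free end.

Last checks, at about 15 s of the 61 s allowed:
- **Pan position:** the scene camera put the rim centre at (0.698, 0.092), against a nozzle estimate of (0.698, 0.091).
- **Rim height:** about 0.217–0.222 m, roughly 23–28 mm below the nozzle tip. The lower figure is the camera's; the upper one is worked out from the arm's height.
- **Level and still:** the rim slope was below 0.005 and the arm held its pose. The wrist force stayed at about 2.4 N, close to the pan's weight, with no sign of contact.
- **Plate:** the knob had not moved since the swing, which puts the plate's centre about 0.148 m from the nozzle.
- **Jars, lids, funnel and spatula:** they looked undisturbed in the pictures, but I did not measure their positions again.

In the last side view the gripper hid the rim, so that camera gave no final rim reading. The final rim centre and slope come from the scene camera alone. The three cameras had agreed within about 4 mm one move earlier.

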